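# Set the watch slide under the microscope

## Robot

A 6-joint arm with a two-finger parallel gripper is mounted at the origin on the work surface. World frame = base frame: x ahead of the robot, y to its left, z up, the work surface at z = 0. Lengths are in m, angles in rad, forces in N, time in s.
With the tool pointing down it reaches from about 0.25 to 0.775 m from the base axis. Payload 8.9 kg.
Tool frame: the origin (TCP) lies on the mounting face of the last link; the fingertips stand 173 mm ahead of it and the grasp point (between the pads) lies 155 mm ahead of it (robot.pinch_z is the distance from the TCP to the grasp point, in m); z points along the fingers, y is the line along which they close (so a half turn about z gives the same grasp; the last joint's range is limited). The gripper opens to 85 mm and grips with 20 to 120 N. Pads are 22 mm wide; open, the fingers measure 114 mm over their backs; the gripper's body (76 mm by 85 mm) begins 54 mm behind the grasp point. The pads swing forward as they close: fully open they stand 13 mm farther back than shut.
Start: joints at [1.061, 0.291, -0.153, 1.127, 0, 1.431], TCP at [0.19, 0.489, 0.405] pointing down, gripper open.
Joint ranges: [-2.52, 2.52], [-0.91, 1.74], [-1.3, 1.37], [-1.96, 2.02], [-1.52, 1.47], [-3.14, 3.14]. Speed limits (rad/s): [2.22, 2.22, 2.79, 3.14, 3.14, 3.14].

## Interface

Orientations are given as [roll, pitch, yaw] about the fixed x, y, z axes, in that order (R = Rz(yaw) Ry(pitch) Rx(roll)).
In Python, from plant import robot, imaging gives the robot as it stands.
- The arm moves only by the tool carry_out, never from a script. Its argument "moves" is a list of rows, each a list of 3 entries, a list of its own where there are three numbers: the shift along the world's x, y, z in units of 30 cm (1.0 is 30 cm), then the turn, a rotation vector about the world's x, y, z in units of 30 degrees (1.0 is 30 degrees), then the opening, from -1 (shut) to 1 (fully open). A call has exactly 10 rows; each row is the pose to reach, as a shift and turn from the pose commanded when the call began; what a row does not reach only later rows make up. A row lasts 1/10 s, in which the tool goes at most 50 mm and 8.59 degrees, less where a joint would pass 70% of its speed; a pose out of reach is approached as far as the arm can. A call with a number of a shift or a turn outside -1 to 1 is refused whole. A call with a gripper value outside its range is refused whole. The fingers move at their own pace and stop on an object; "newtons" is the grip in N (left out, the last holds). Time passes only in rows, so rows that repeat a pose let the fingers close, or fill a call up. It gives the time, the measured TCP pose, the force, the opening and the grip force at its end, in the units of the state.
- robot.sense(): the state, without advancing time (a new reading comes with each control period).
- imaging.get_image(name): name is "scene" or "top" or "wrist"; returns (picture, depth): 480x640x3 uint8, red, green, blue; 480x640 float32, m along the optical axis (not along the pixel's ray), 0 where there is no reading.
- imaging.get_calibration(name): a dict with "K" (3x3 intrinsics, pixels), "R" (3x3) and "t" (3): a world point X has camera coordinates R X + t; the wrist camera has in their place "tool_from_camera" (4x4, takes a point from camera to tool coordinates, whose origin is the TCP and whose axes are the flange's). Camera axes: x right, y down, z forward; pixel columns grow to the right and rows downward; lengths in m; the calibration is good to about 2 mm. A picture is of the moment at which its call begins: read the wrist's pose just before it. get_calibration takes no time and is no camera call.
- robot.sign_off(): hands the job in; it is judged then, once.
Trained networks look in the newest picture that a camera, given by its name, has taken for a name from the list of things; names that differ only in an ending like _2 or _b are one class to them, and where a whole thing is asked for, a point or a joint stands for the part that bears it (a point fixed in the world has none). Each returns a list of dicts, best first, with "conf" (0 to 1); they miss things now and then, are a little off and sometimes report something else, mostly with a low value. They report only what shows in the picture. A call takes as long as a camera call.
- imaging.find_in(camera, name): "position" ([column, row] in pixels, amid what is visible of it).
- imaging.landmark_of(camera, name): "position" ([column, row] in pixels: a listed point, or the origin of a listed thing).
The state is a dict: "clock": time; "qpos": joint angles; "dq": joint speeds; "joint_torque": joint torques, N m; "tool_pos": TCP position; "tool_rot": TCP orientation; "force": force on the tool from outside, world axes, zero at the start; "torque": the same for the moment, N m; "opening": finger opening in m; "gripper_force": force on a finger pad.
Only numpy, scipy, OpenCV 4.12 (cv2) and the standard library are available. Lean on these libraries where they do the work, as an engineer would, in place of code of your own. Each camera call takes 0.05 s, during which the arm holds its last target. There are 200 camera calls.

## Task

Unlock the slide's carriage by swinging its red-handled clamp lever fully out, slide the carriage along the rail until its red line stands at the yellow pointer under the microscope, then swing the lever fully home again to lock it there, and let go. Do not knock the microscope or shift the other things on the bench.

Things in the scene. Friction and masses are not known exactly. Their poses are not given: they have to be found in the camera images.
- rail: Inspection slide, fixed to the bench: dark base plate 130 mm deep (x) x 420 mm long (y) x 12 mm, with a steel rail along its y axis. Origin: centre of the underside. The carriage runs along this body's y axis; -x is the robot's side.
- carriage (a joint): Position of the aluminium carriage along the rail, m, 0 to 0.26, growing along the rail's +y; its centre line is at rail y = value - 0.13. Carriage: 105 mm (x) by 100 mm (y), top face 54 mm above the bench, with a watch movement on a black disc (52 mm across, top at 79 mm). Lever out: slides with about 2 N. Lever home: clamped (about 30 N drags it).
- lever (a joint): Clamp lever angle a, rad: 0 = home, locked, along rail -y; 1.05 = fully out, free, swung towards the robot (rail -x). Vertical pivot at rail x = -0.040, rail y = carriage value - 0.095; the handle's axis lies at rail offset (-0.070 sin a, -0.070 cos a) from it. The clamp bites below about 0.3 rad. The lever stays where it is left; 2 to 6 N at the handle turn it.
- knob (a point): Red upright handle at the lever's end, 18 mm across, from 69 to 114 mm above the bench, with tapered top; it revolves freely about its own vertical axis. The point is on its axis, 95 mm above the bench. The steel lever bar below it has its top 68 mm above the bench.
- index (a point): Rear (+x) end of the red line across the carriage's top, at the carriage's centre line, 54 mm above the bench.
- mark (a point): Tip of the yellow pointer that stands on the microscope's foot behind the rail, 60 mm above the bench; its axes are parallel to the rail's. The carriage is right when the index and this point have the same y along the rail; the pointer is 4 mm behind the carriage's rear edge.
- scope: White microscope on its own foot, fixed; axes parallel to the rail's, origin on the bench at rail x = 0, at the pointer's rail y. Its flat light panel (x -0.042 to 0.032, y +-0.055, underside 220 mm up, head above) overhangs the carriage; column at x 0.16, y 0.10. At the pointer with the lever home the handle is under the panel's front edge: lean the tool back to the robot by 25 to 45 degrees.
- tray: purple divided parts tray, 130 x 190 x 22 mm, loose; origin under its centre; leave it alone
- watch: steel wrist watch with straight link bracelet, about 40 x 140 x 11 mm, lying flat, loose; origin under the case; leave it alone
- tweezers: steel tweezers lying flat, 130 mm long, 6 mm thick, loose; origin under the middle; leave it alone
- screwdriver: small screwdriver with blue handle, 130 mm long, lying, loose; leave it alone
- oil: small amber oil bottle with black cap, 34 mm across, 60 mm tall, standing, loose; origin under its centre; leave it alone
- loupe: black eye loupe, 42 mm across, 34 mm tall, standing, loose; origin under its centre; leave it alone

How it is judged:
By the outcome, as a careful person would: the job done as asked, in the order asked, and still so for the second after the job is handed in, with the robot touching nothing.
It also fails if it takes over 42 s, if anything falls off the work surface, if the arm or the gripper's body presses on something with over 40 N, if the wrist force passes 120 N, or if a joint passes its speed limit or range.

## Working session

There is one attempt and no reset: what is moved stays moved. The work goes in short steps, Python scripts to look and compute and a tool call to move; the robot and the scene stay as the last step left them, time stands still between calls to the robot, and variables do not carry over. Pictures are saved under pics/ and viewed, at most 10 in all, crops included, and the job is handed in when it is done.

Besides the shell and the picture viewer there is one more tool, called after ">>>" as name([rows], argument=value, ...), one row to a line, values as JSON. carry_out: Moves the arm, as the interface text tells. Shifts and turns lie within -1 to 1; 1 stands for 30 cm of shift or 30 degrees of turn. Its arguments: {"type":"object","properties":{"moves":{"type":"array","items":{"type":"array"}},"newtons":{"type":"number"}},"required":["moves"]}

```bash
mkdir -p pics; ls; cat > h.py <<'E'
import numpy as np, cv2
from plant import robot, imaging
from scipy.spatial.transform import Rotation as Ro
def snap(c):
    s=robot.sense(); im,d=imaging.get_image(c); return s,im,d
def cam(c,s=None):
    k=imaging.get_calibration(c); K=np.array(k["K"])
    if c=="wrist":
        T=np.eye(4);T[:3,:3]=Ro.from_euler('xyz',s["tool_rot"]).as_matrix() if np.size(s["tool_rot"])==3 else np.array(s["tool_rot"]);T[:3,3]=s["tool_pos"]
        T=T@np.array(k["tool_from_camera"]); R=T[:3,:3].T; return K,R,-R@T[:3,3]
    return K,np.array(k["R"]),np.array(k["t"])
def onz(c,uv,z,s=None):
    K,R,t=cam(c,s); r=R.T@np.linalg.solve(K,[uv[0],uv[1],1]); o=-R.T@t
    return o+r*(z-o[2])/r[2]
def pix(c,X,s=None):
    K,R,t=cam(c,s); p=K@(R@np.array(X)+t); return p[:2]/p[2]
E
python3 - <<'E'
from h import *
print(robot.sense())
Z=dict(knob=.095,index=.054,mark=.06,rail=0,scope=0)
for c in("scene","top"):
    s,im,d=snap(c); cv2.imwrite(f"pics/{c}0.png",im[:,:,::-1]); print(c, "campos",-cam(c)[1].T@cam(c)[2])
    for n,z in Z.items():
        for r in imaging.landmark_of(c,n)[:2]: print(c,n,np.round(r["position"],1),round(r["conf"],2),onz(c,r["position"],z).round(4))
E
```

```text
pics
{'clock': 0.0, 'qpos': array([ 1.06073766e+00,  2.91279260e-01, -1.54115562e-01,  1.12670356e+00,
       -5.67621308e-07,  1.43151957e+00]), 'dq': array([ 0.00181868, -0.00161481,  0.00183149, -0.00207412,  0.00057142,
       -0.00107598]), 'joint_torque': array([-1.68717534e-04, -5.37144399e+01,  3.31367648e+01,  1.59910962e-02,
       -3.15582392e-04,  1.64651908e-05]), 'tool_pos': array([0.19011186, 0.48914305, 0.40413671]), 'tool_rot': array([-3.14030313e+00, -1.80197755e-04,  2.77081063e+00]), 'force': array([ 0.02054867,  0.24638679, -0.24966146]), 'torque': array([-0.03842314, -0.00245799,  0.00123157]), 'gripper_force': 0.0, 'opening': 0.08554522875315342}
scene campos [ 1.14275085 -0.02616766  0.9217269 ]
scene knob [229.9 242.5] 0.43 [ 0.5421 -0.1938  0.095 ]
scene index [244.1 293.4] 0.87 [ 0.6495 -0.1669  0.054 ]
scene mark [334.8 293.7] 0.57 [0.6705 0.0261 0.06  ]
scene rail [305.1 284.1] 0.98 [ 0.6067 -0.036   0.    ]
scene scope [432.3 272.2] 0.68 [0.601  0.2618 0.    ]
top campos [0.35659005 0.03998904 0.97477258]
top knob [456.4 234.5] 0.64 [ 0.5477 -0.1958  0.095 ]
top knob [392.7 336.2] 0.59 [ 0.3787 -0.0765  0.095 ]
top index [206.6 222.6] 0.73 [0.591  0.2433 0.054 ]
top index [428.1 184.6] 0.68 [ 0.6519 -0.1624  0.054 ]
top rail [353.9 219.4] 0.72 [ 0.6034 -0.0269  0.    ]
top rail [253.2 339.7] 0.23 [0.382 0.166 0.   ]
```

View pics/scene0.png

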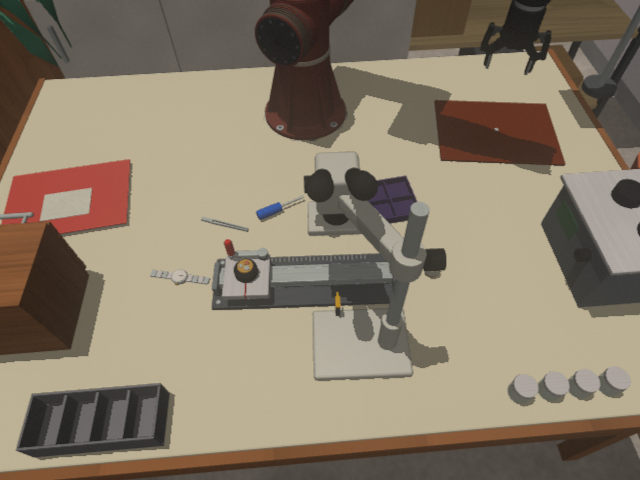

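View pics/top0.png

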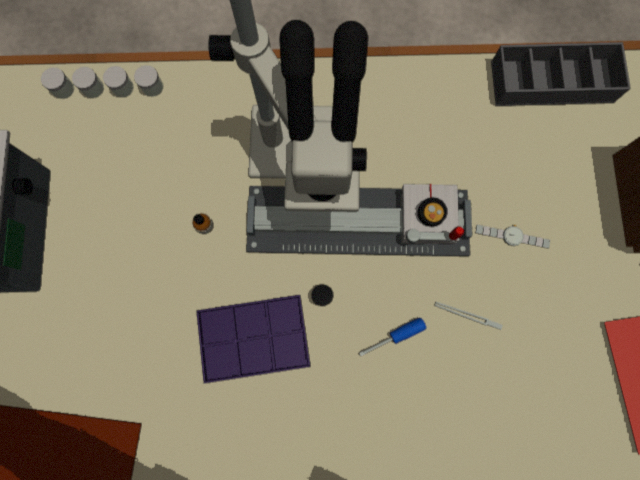

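The pictures show the carriage at the rail's -y end: knob at about (229,247) in scene and (457,233) in top. The yellow pointer is near (338,295) in scene, and the rail runs almost along world y. Next I'll refine these positions.

```bash
python3 - <<'E'
from h import *
a=cv2.imread("pics/scene0.png");b=cv2.imread("pics/top0.png")
A=cv2.resize(a[225:325,205:405],None,fx=4,fy=4,interpolation=cv2.INTER_CUBIC)
B=cv2.resize(b[170:270,240:480],None,fx=3.333,fy=2,interpolation=cv2.INTER_CUBIC)
cv2.imwrite("pics/crop0.png",np.vstack([A,B[:200,:800]]))
hs=cv2.cvtColor(a,cv2.COLOR_BGR2HSV)
def blobs(im,lo,hi,box):
    h=cv2.cvtColor(im,cv2.COLOR_BGR2HSV);m=cv2.inRange(h,lo,hi)
    if lo[0]==0 and hi[0]<12: m|=cv2.inRange(h,(172,lo[1],lo[2]),(180,255,255))
    k=np.zeros_like(m);x0,y0,x1,y1=box;k[y0:y1,x0:x1]=m[y0:y1,x0:x1]
    n,l,st,c=cv2.connectedComponentsWithStats(k,connectivity=8)
    for i in range(1,n):
        if st[i,4]>3: print(st[i],c[i].round(1))
print("scene red");blobs(a,(0,120,80),(8,255,255),(205,225,300,310))
print("scene yel");blobs(a,(15,120,100),(35,255,255),(320,280,350,325))
print("top red");blobs(b,(0,120,80),(8,255,255),(395,175,475,250))
# front edge of plate: left,right in both
for c,pts in dict(top=[(247,254),(470,255),(249,187),(469,190)],scene=[(213,307)]).items():
    for p in pts: print(c,p,onz(c,p,.012).round(4))
E
```

```text
scene red
[224 239   9  17  93] [228.6 246.7]
[245 283   1  10  10] [245.  287.5]
scene yel
[335 292   6  16  76] [337.3 300.2]
top red
[430 184   1  13  13] [430. 190.]
[455 227   9   9  60] [459.2 230.6]
top (247, 254) [0.5392 0.1761 0.012 ]
top (470, 255) [ 0.5258 -0.2403  0.012 ]
top (249, 187) [0.6699 0.1726 0.012 ]
top (469, 190) [ 0.6524 -0.2494  0.012 ]
scene (213, 307) [ 0.6538 -0.2416  0.012 ]
```

View pics/crop0.png

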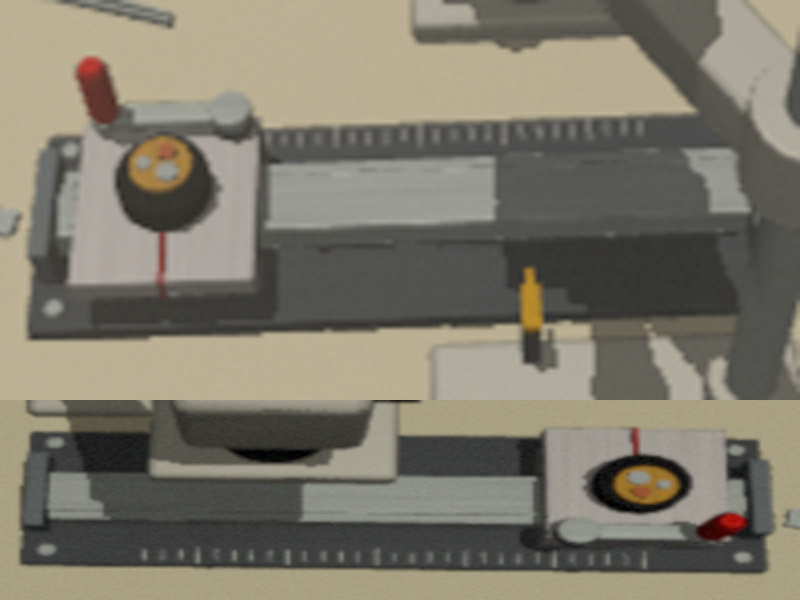

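```bash
python3 - <<'E'
from h import *
yaw=np.radians(-2.1);R=np.array([[np.cos(yaw),-np.sin(yaw)],[np.sin(yaw),np.cos(yaw)]]);o=np.array([.5985,-.034])
for n,c,p,z in [("knob","scene",(228.6,246.7),.091),("knob","top",(459.2,230.6),.091),("idx","scene",(245.3,296),.054),("idx","top",(430,184),.054),("mark","scene",(337.2,292),.06),("markbase","scene",(337.3,307),.04),
 ("pivot","scene",(205+232/4,225+112/4),.07),("pivot","top",(240+578/3.333,170+130/2),.07),("plFL","scene",(205+30/4,225+335/4),.012),("plFR","scene",(205+738/4,225+313/4),.012)]:
    X=onz(c,p,z); print(n,c,X[:2].round(4),"rail",(R.T@(X[:2]-o)).round(4))
E
```

```text
knob scene [ 0.5504 -0.197 ] rail [-0.0421 -0.1647]
knob top [ 0.5553 -0.2023] rail [-0.037  -0.1698]
idx scene [ 0.656  -0.1643] rail [ 0.0622 -0.1281]
idx top [ 0.653  -0.1659] rail [ 0.0593 -0.1299]
mark scene [0.6669 0.0316] rail [0.066 0.068]
markbase scene [0.692  0.0295] rail [0.0911 0.0669]
pivot scene [ 0.5595 -0.1241] rail [-0.0357 -0.0915]
pivot top [ 0.5543 -0.1263] rail [-0.0408 -0.0939]
plFL scene [ 0.658  -0.2424] rail [ 0.0671 -0.2061]
plFR scene [0.6786 0.1469] rail [0.0735 0.1837]
```

>>> carry_out([
  [[0.03,-0.1,0],[0,0,0.1],0.05],
  [[0.06,-0.25,0],[0,0,0.2],0.05],
  [[0.08,-0.4,0],[0,0,0.35],0.05],
  [[0.1,-0.55,0],[0,0,0.5],0.05],
  [[0.13,-0.7,0],[0,0,0.65],0.05],
  [[0.16,-0.85,0],[0,0,0.71],0.05],
  [[0.2,-0.95,0],[0,0,0.71],0.05],
  [[0.2,-1,0],[0,0,0.71],0.05],
  [[0.2,-1,0],[0,0,0.71],0.05],
  [[0.2,-1,0],[0,0,0.71],0.05],
], newtons=40)

```text
clock: 1.6
tool_pos: [0.2504, 0.1895, 0.4049]
tool_rot: [3.141, 0.001, 3.141]
force: [0.1, 0.7, 0.5]
opening: 0.0447
gripper_force: 0.0
```

>>> carry_out([
  [[0.05,-0.12,0],[0,-0.15,0],0.05],
  [[0.1,-0.25,0],[0,-0.3,0],0.05],
  [[0.15,-0.4,0],[0,-0.45,0],0.05],
  [[0.2,-0.55,0],[0,-0.6,0],0.05],
  [[0.25,-0.7,0],[0,-0.75,0],0.05],
  [[0.3,-0.85,-0.05],[0,-0.9,0],0.05],
  [[0.36,-0.95,-0.1],[0,-1,0],0.05],
  [[0.36,-1,-0.1],[0,-1,0],0.05],
  [[0.36,-1,-0.1],[0,-1,0],0.05],
  [[0.36,-1,-0.1],[0,-1,0],0.05],
])

```text
clock: 2.6
tool_pos: [0.3585, -0.11, 0.3745]
tool_rot: [3.141, 0.523, -3.141]
force: [0.2, 0.2, -0.6]
opening: 0.0446
gripper_force: 0.0
```

>>> carry_out([
  [[0.05,-0.08,-0.05],[0,-0.1,0],0.05],
  [[0.1,-0.15,-0.1],[0,-0.17,0],0.05],
  [[0.15,-0.22,-0.15],[0,-0.17,0],0.05],
  [[0.19,-0.29,-0.22],[0,-0.17,0],0.05],
  [[0.19,-0.29,-0.28],[0,-0.17,0],0.05],
  [[0.19,-0.29,-0.28],[0,-0.17,0],0.05],
  [[0.19,-0.29,-0.28],[0,-0.17,0],0.05],
  [[0.19,-0.29,-0.28],[0,-0.17,0],0.05],
  [[0.19,-0.29,-0.28],[0,-0.17,0],0.05],
  [[0.19,-0.29,-0.28],[0,-0.17,0],0.05],
])

```text
clock: 3.6
tool_pos: [0.4155, -0.1975, 0.2916]
tool_rot: [-3.14, 0.614, -3.139]
force: [-0.1, -0.4, -1.0]
opening: 0.045
gripper_force: 0.0
```

```bash
python3 - <<'E'
from h import *
s,im,d=snap("wrist"); cv2.imwrite("pics/w1.png",im[:,:,::-1]); print(s["clock"],s["tool_pos"],s["tool_rot"],s["qpos"],s["force"],s["opening"]); print(imaging.get_calibration("wrist")["tool_from_camera"])
for n,z in dict(knob=.095,index=.054,mark=.06).items():
    for r in imaging.landmark_of("wrist",n)[:2]: print(n,np.round(r["position"],1),round(r["conf"],2),onz("wrist",r["position"],z,s).round(4))
E
```

```text
3.6 [ 0.41545196 -0.19753848  0.29160621] [-3.13960198  0.6138582  -3.13923578] [-0.73219916  0.10569789 -0.86519805  0.11677227  0.39478256 -0.63545691] [-0.11507754 -0.44901918 -0.99755842] 0.045040021248440976
[[-4.75394935e-04 -9.51930575e-01 -3.06313489e-01  7.88029176e-02]
 [ 9.99999636e-01 -6.69701119e-04  5.29242801e-04  3.28668926e-04]
 [-7.08940891e-04 -3.06313126e-01  9.51930547e-01  3.13024102e-02]
 [ 0.00000000e+00  0.00000000e+00  0.00000000e+00  1.00000000e+00]]
knob [322.9 259.5] 0.8 [ 0.5527 -0.1955  0.095 ]
index [360.3 288.2] 0.77 [ 0.6538 -0.1641  0.054 ]
mark [595.4 298.5] 0.75 [0.6596 0.028  0.06  ]
mark [360.2 287.9] 0.37 [ 0.6431 -0.1654  0.06  ]
```

View pics/w1.png

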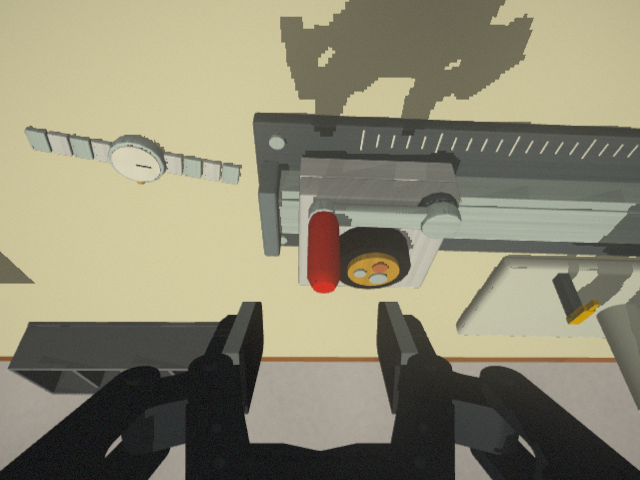

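The wrist view shows the red knob at (323,255), midway between the fingers, with nothing in the way. Next: move in and grip.

>>> carry_out([
  [[0.04,0,-0.06],[0,0,0],0.05],
  [[0.08,0,-0.115],[0,0,0],0.05],
  [[0.12,0,-0.17],[0,0,0],0.05],
  [[0.16,0,-0.225],[0,0,0],0.05],
  [[0.16,0,-0.225],[0,0,0],0.05],
  [[0.16,0,-0.225],[0,0,0],-0.6],
  [[0.16,0,-0.225],[0,0,0],-1],
  [[0.16,0,-0.225],[0,0,0],-1],
  [[0.16,0,-0.225],[0,0,0],-1],
  [[0.16,0,-0.225],[0,0,0],-1],
], newtons=40)

```text
clock: 4.8
tool_pos: [0.4627, -0.1966, 0.2238]
tool_rot: [3.14, 0.613, -3.14]
force: [0.4, 7.3, 1.1]
opening: 0.0165
gripper_force: 38.9
```

```bash
python3 - <<'E'
from h import *
s,im,d=snap("wrist"); cv2.imwrite("pics/w2.png",im[:,:,::-1]); print(s["clock"],s["tool_pos"],s["force"],s["opening"],s["gripper_force"])
E
```

```text
4.8 [ 0.46269306 -0.19661567  0.22378518] [0.38798654 7.34369379 1.13935544] 0.016492825829614293 38.93614218221046
```

View pics/w2.png

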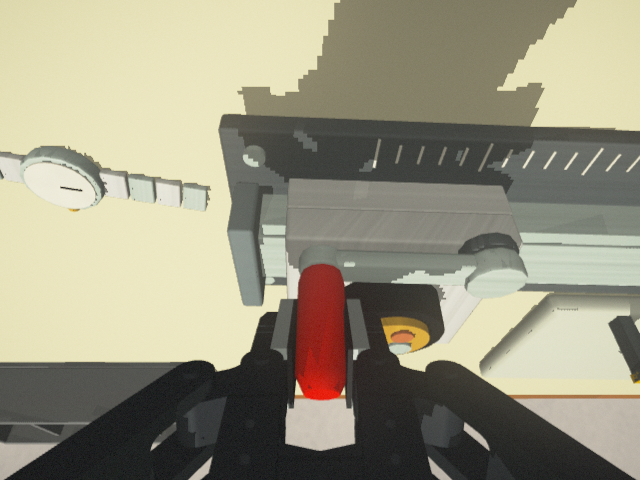

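The knob is held between the pads at (322,330), with 39 N grip. Next: swing the lever out.

>>> carry_out([
  [[-0.015,0.003,0],[0,0,0],-1],
  [[-0.03,0.004,0],[0,0,0],-1],
  [[-0.045,0.007,0],[0,0,0],-1],
  [[-0.06,0.011,0],[0,0,0],-1],
  [[-0.075,0.016,0],[0,0,0],-1],
  [[-0.09,0.022,0],[0,0,0],-1],
  [[-0.105,0.03,0],[0,0,0],-1],
  [[-0.12,0.039,0],[0,0,0],-1],
  [[-0.135,0.05,0],[0,0,0],-1],
  [[-0.148,0.06,0],[0,0,0],-1],
])

```text
clock: 5.85
tool_pos: [0.4187, -0.1787, 0.2239]
tool_rot: [3.14, 0.614, -3.139]
force: [10.7, 7.0, -7.4]
opening: 0.017
gripper_force: 39.2
```

>>> carry_out([
  [[-0.01,0.01,0],[0,0,0],-1],
  [[-0.02,0.021,0],[0,0,0],-1],
  [[-0.028,0.031,0],[0,0,0],-1],
  [[-0.035,0.042,0],[0,0,0],-1],
  [[-0.042,0.052,0],[0,0,0],-1],
  [[-0.048,0.062,0],[0,0,0],-1],
  [[-0.052,0.067,0],[0,0,0],-1],
  [[-0.052,0.067,0],[0,0,0],-1],
  [[-0.052,0.067,0],[0,0,0],-1],
  [[-0.052,0.067,0],[0,0,0],-1],
])

```text
clock: 6.85
tool_pos: [0.4036, -0.159, 0.2239]
tool_rot: [3.141, 0.615, -3.139]
force: [14.5, 5.4, -13.0]
opening: 0.0168
gripper_force: 39.9
```

```bash
python3 - <<'E'
from h import *
s,im,d=snap("scene"); cv2.imwrite("pics/s3.png",cv2.resize(im[225:325,205:405,::-1],None,fx=4,fy=4,interpolation=cv2.INTER_CUBIC)); print(s["tool_pos"],s["force"],s["opening"])
E
```

```text
[ 0.40360269 -0.15902602  0.22389729] [ 14.52382503   5.42479899 -13.04035422] 0.016806147477107573
```

View pics/s3.png

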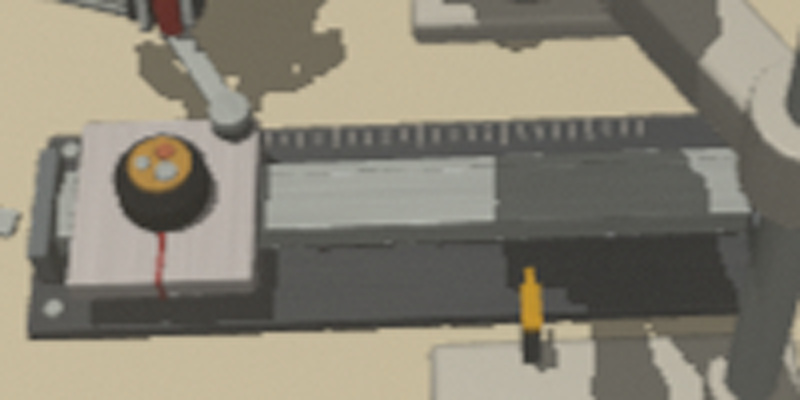

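The lever is out, with its bar at about (205,70) in the crop, and the carriage has not moved. Next: slide it most of the way.

>>> carry_out([
  [[-0.006,0.005,0],[0,0,0],-1],
  [[-0.006,0.02,0],[0,0,0],-1],
  [[-0.003,0.08,0],[0,0,0],-1],
  [[0.0,0.16,0],[0,0,0],-1],
  [[0.003,0.24,0],[0,0,0],-1],
  [[0.006,0.32,0],[0,0,0],-1],
  [[0.009,0.4,0],[0,0,0],-1],
  [[0.012,0.48,0],[0,0,0],-1],
  [[0.015,0.55,0],[0,0,0],-1],
  [[0.017,0.6,0],[0,0,0],-1],
])

```text
clock: 7.9
tool_pos: [0.4105, 0.0205, 0.2244]
tool_rot: [-3.139, 0.617, -3.14]
force: [27.6, -4.3, -32.6]
opening: 0.0168
gripper_force: 40.7
```

>>> carry_out([
  [[0.001,0.02,0],[0,0,0],-1],
  [[0.002,0.033,0],[0,0,0],-1],
  [[0.002,0.035,0],[0,0,0],-1],
  [[0.002,0.035,0],[0,0,0],-1],
  [[0.002,0.035,0],[0,0,0],-1],
  [[0.002,0.035,0],[0,0,0],-1],
  [[0.002,0.035,0],[0,0,0],-1],
  [[0.002,0.035,0],[0,0,0],-1],
  [[0.002,0.035,0],[0,0,0],-1],
  [[0.002,0.035,0],[0,0,0],-1],
])

```text
clock: 8.9
tool_pos: [0.4111, 0.0303, 0.2244]
tool_rot: [-3.14, 0.617, -3.141]
force: [27.2, -0.5, -31.3]
opening: 0.017
gripper_force: 41.0
```

```bash
python3 - <<'E'
from h import *
s,im,d=snap("scene"); a=im[:,:,::-1].copy(); cv2.imwrite("pics/s4full.png",a)
s2,w,_=snap("wrist")
A=cv2.resize(a[250:325,300:400],None,fx=6,fy=6,interpolation=cv2.INTER_CUBIC)
W=cv2.resize(w[:,:,::-1],(200,150)); A[:150,400:600]=W
cv2.imwrite("pics/s4.png",A); cv2.imwrite("pics/w4.png",w[:,:,::-1])
print(s["tool_pos"],s["force"],s["opening"])
for c in("scene","wrist"):
  for n,z in dict(index=.054,mark=.06).items():
    for r in imaging.landmark_of(c,n)[:2]: print(c,n,np.round(r["position"],1),round(r["conf"],2),onz(c,r["position"],z,s2).round(4))
E
```

```text
[0.41109003 0.03028487 0.22442316] [ 27.15990325  -0.47102933 -31.25129637] 0.01701719654344885
scene index [330.3 293.7] 0.59 [0.6664 0.0169 0.054 ]
scene mark [338.4 291.9] 0.93 [0.6669 0.0341 0.06  ]
```

View pics/s4.png

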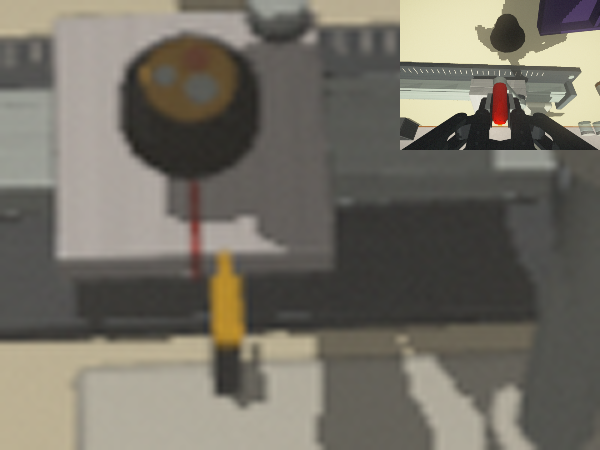

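```bash
cat > m.py <<'E'
from h import *
yaw=np.radians(-2.1);u=np.array([-np.sin(yaw),np.cos(yaw)])
def meas(a):
    a=a.astype(float);B,G,Rr=a[...,0],a[...,1],a[...,2]
    red=np.clip(Rr-(G+B)/2-12,0,None); yel=np.clip((Rr+G)/2-B-40,0,None)
    L=[]
    for r in range(281,297):
        w=red[r,322:348]*(yel[r,322:348]<10); c=np.argmax(w)
        if w[c]>25:
            k=slice(max(c-2,0),c+3); x=322+(np.arange(26)[k]*w[k]).sum()/w[k].sum(); X=onz("scene",(x,r),.054); L.append((r,round(x,2),round(u@X[:2],4),round(X[0],3)))
    Y=[]
    for r in range(289,304):
        w=yel[r,328:348]
        if w.max()>15: x=328+(np.arange(20)*w).sum()/w.sum(); X=onz("scene",(x,r),.06); Y.append((r,round(x,2),round(u@X[:2],4),int(w.max())))
    return L,Y
E
python3 - <<'E'
from m import *
L,Y=meas(cv2.imread("pics/s4full.png"))
print(*L,sep="\n");print("Y");print(*Y,sep="\n")
print(pix("scene",[.66,.02,.054]),pix("scene",[.66,.03,.054]))
E
```

```text
(287, np.float64(332.04), np.float64(0.0459), np.float64(0.65))
(288, np.float64(332.1), np.float64(0.0459), np.float64(0.653))
(289, np.float64(332.08), np.float64(0.0457), np.float64(0.655))
(290, np.float64(332.08), np.float64(0.0456), np.float64(0.658))
(291, np.float64(332.1), np.float64(0.0455), np.float64(0.66))
(292, np.float64(332.21), np.float64(0.0456), np.float64(0.663))
Y
(292, np.float64(336.77), np.float64(0.0551), 39)
(293, np.float64(336.84), np.float64(0.0551), 64)
(294, np.float64(337.03), np.float64(0.0553), 74)
(295, np.float64(337.06), np.float64(0.0552), 75)
(296, np.float64(337.12), np.float64(0.0552), 76)
(297, np.float64(337.07), np.float64(0.055), 75)
(298, np.float64(337.1), np.float64(0.0549), 77)
(299, np.float64(337.1), np.float64(0.0547), 77)
(300, np.float64(337.29), np.float64(0.055), 76)
(301, np.float64(337.32), np.float64(0.0549), 75)
(302, np.float64(337.38), np.float64(0.0549), 77)
(303, np.float64(337.36), np.float64(0.0547), 76)
[331.47707452 290.96413313] [336.12058408 290.60396185]
```

>>> carry_out([
  [[0.003,0.01,0],[0,0,0],-1],
  [[0.004,0.02,0],[0,0,0],-1],
  [[0.005,0.028,0],[0,0,0],-1],
  [[0.005,0.032,0],[0,0,0],-1],
  [[0.005,0.032,0],[0,0,0],-1],
  [[0.005,0.032,0],[0,0,0],-1],
  [[0.005,0.032,0],[0,0,0],-1],
  [[0.005,0.032,0],[0,0,0],-1],
  [[0.005,0.032,0],[0,0,0],-1],
  [[0.005,0.032,0],[0,0,0],-1],
])

```text
clock: 10.2
tool_pos: [0.412, 0.0399, 0.2244]
tool_rot: [-3.14, 0.616, -3.141]
force: [19.2, -1.8, -21.1]
opening: 0.0167
gripper_force: 42.3
```

```bash
python3 - <<'E'
from m import *
s,im,d=snap("scene"); a=im[:,:,::-1].copy(); cv2.imwrite("pics/s5full.png",a)
L,Y=meas(a);print(*L,sep="\n");print("Y");print(*Y[:5],sep="\n");print(s["tool_pos"],s["force"])
E
```

```text
(286, np.float64(336.34), np.float64(0.0553), np.float64(0.649))
(287, np.float64(336.28), np.float64(0.055), np.float64(0.651))
(288, np.float64(336.47), np.float64(0.0553), np.float64(0.654))
(289, np.float64(336.56), np.float64(0.0553), np.float64(0.656))
(290, np.float64(336.83), np.float64(0.0558), np.float64(0.659))
(291, np.float64(336.95), np.float64(0.0559), np.float64(0.661))
(292, np.float64(338.0), np.float64(0.058), np.float64(0.664))
Y
(292, np.float64(336.77), np.float64(0.0551), 51)
(293, np.float64(336.85), np.float64(0.0551), 63)
(294, np.float64(337.03), np.float64(0.0553), 72)
(295, np.float64(337.04), np.float64(0.0552), 76)
(296, np.float64(337.12), np.float64(0.0552), 77)
[0.41202348 0.03985067 0.22435035] [ 19.17507096  -1.82942815 -21.05020441]
```

>>> carry_out([
  [[0.008,-0.005,0],[0,0,0],-1],
  [[0.016,-0.018,0],[0,0,0],-1],
  [[0.028,-0.036,0],[0,0,0],-1],
  [[0.04,-0.05,0],[0,0,0],-1],
  [[0.062,-0.071,0],[0,0,0],-1],
  [[0.075,-0.081,0],[0,0,0],-1],
  [[0.087,-0.089,0],[0,0,0],-1],
  [[0.1,-0.097,0],[0,0,0],-1],
  [[0.11,-0.102,0],[0,0,0],-1],
  [[0.11,-0.102,0],[0,0,0],-1],
])

```text
clock: 11.25
tool_pos: [0.4439, 0.0091, 0.2241]
tool_rot: [-3.14, 0.614, -3.141]
force: [-0.4, -1.1, 4.1]
opening: 0.0164
gripper_force: 45.8
```

```bash
python3 - <<'E'
from m import *
s,im,d=snap("scene"); a=im[:,:,::-1].copy(); cv2.imwrite("pics/s6full.png",a)
L,Y=meas(a);print(*L,sep="\n");print("Y");print(*Y[:5],sep="\n");print(s["tool_pos"],s["force"])
E
```

```text
(281, np.float64(336.08), np.float64(0.0555), np.float64(0.636))
(282, np.float64(336.03), np.float64(0.0552), np.float64(0.639))
(286, np.float64(336.22), np.float64(0.0551), np.float64(0.649))
(287, np.float64(336.1), np.float64(0.0547), np.float64(0.651))
(288, np.float64(336.2), np.float64(0.0547), np.float64(0.654))
(289, np.float64(336.5), np.float64(0.0552), np.float64(0.656))
(290, np.float64(336.54), np.float64(0.0552), np.float64(0.659))
(291, np.float64(336.66), np.float64(0.0553), np.float64(0.661))
(292, np.float64(338.0), np.float64(0.058), np.float64(0.664))
Y
(292, np.float64(336.74), np.float64(0.055), 52)
(293, np.float64(336.84), np.float64(0.0551), 65)
(294, np.float64(337.0), np.float64(0.0553), 73)
(295, np.float64(337.03), np.float64(0.0552), 75)
(296, np.float64(337.09), np.float64(0.0552), 76)
[0.44391196 0.00911498 0.22408193] [-0.36657527 -1.0635675   4.09060109]
```

>>> carry_out([
  [[0.015,-0.007,0],[0,0,0],-1],
  [[0.032,-0.013,0],[0,0,0],-1],
  [[0.047,-0.017,0],[0,0,0],-1],
  [[0.062,-0.02,0],[0,0,0],-1],
  [[0.077,-0.022,0],[0,0,0],-1],
  [[0.087,-0.022,0],[0,0,0],-1],
  [[0.094,-0.022,0],[0,0,0],-1],
  [[0.094,-0.022,0],[0,0,0],-1],
  [[0.094,-0.022,0],[0,0,0],-1],
  [[0.094,-0.022,0],[0,0,0],-1],
])

```text
clock: 12.3
tool_pos: [0.4721, 0.0025, 0.224]
tool_rot: [-3.139, 0.615, -3.141]
force: [-1.7, -4.1, 6.6]
opening: 0.0166
gripper_force: 46.1
```

```bash
python3 - <<'E'
from m import *
s,im,d=snap("scene"); a=im[:,:,::-1].copy(); cv2.imwrite("pics/s7full.png",a)
L,Y=meas(a);print(*L,sep="\n");print("Y");print(*Y[:3],sep="\n");print(s["tool_pos"],s["force"])
E
```

```text
(286, np.float64(336.53), np.float64(0.0557), np.float64(0.649))
(287, np.float64(336.75), np.float64(0.056), np.float64(0.651))
(288, np.float64(336.89), np.float64(0.0562), np.float64(0.654))
(289, np.float64(336.92), np.float64(0.0561), np.float64(0.656))
(290, np.float64(336.91), np.float64(0.0559), np.float64(0.659))
(291, np.float64(336.99), np.float64(0.056), np.float64(0.661))
(292, np.float64(338.0), np.float64(0.058), np.float64(0.664))
Y
(292, np.float64(336.82), np.float64(0.0552), 53)
(293, np.float64(336.84), np.float64(0.0551), 65)
(294, np.float64(337.02), np.float64(0.0553), 74)
[0.47206646 0.00253203 0.22403533] [-1.66452169 -4.1368565   6.63687547]
```

>>> carry_out([
  [[0.003,0,0],[0,0,0],-1],
  [[0.006,0,0],[0,0,0],-1],
  [[0.008,0,0],[0,0,0],-1],
  [[0.008,0,0],[0,0,0],-1],
  [[0.008,0,0],[0,0,0],-1],
  [[0.008,0,0],[0,0,0],-1],
  [[0.008,0,0],[0,0,0],-1],
  [[0.008,0,0],[0,0,0],-1],
  [[0.008,0,0],[0,0,0],-1],
  [[0.008,0,0],[0,0,0],-1],
])

```text
clock: 13.35
tool_pos: [0.4733, 0.0026, 0.2239]
tool_rot: [-3.138, 0.613, -3.141]
force: [-15.9, -5.6, 21.6]
opening: 0.0167
gripper_force: 48.2
```

```bash
python3 - <<'E'
from m import *
s,im,d=snap("scene"); a=im[:,:,::-1].copy(); cv2.imwrite("pics/s8full.png",a)
L,Y=meas(a);print(*L,sep="\n");print("Y");print(*Y[:3],sep="\n");print(s["tool_pos"],s["force"])
s,t,_=snap("top");s,w,_=snap("wrist")
f=lambda i,x,y,ww,h,S:cv2.resize(i[y:y+h,x:x+ww],None,fx=S,fy=S,interpolation=cv2.INTER_CUBIC)
A=np.hstack([f(a,300,225,80,90,5),f(w[:,:,::-1],200,150,240,270,5/3)])
cv2.imwrite("pics/c8.png",A)
E
```

```text
(286, np.float64(336.63), np.float64(0.0559), np.float64(0.649))
(287, np.float64(336.75), np.float64(0.0561), np.float64(0.651))
(288, np.float64(336.89), np.float64(0.0562), np.float64(0.654))
(289, np.float64(336.93), np.float64(0.0561), np.float64(0.656))
(290, np.float64(336.92), np.float64(0.056), np.float64(0.659))
(292, np.float64(338.0), np.float64(0.058), np.float64(0.664))
Y
(292, np.float64(336.83), np.float64(0.0552), 52)
(293, np.float64(336.85), np.float64(0.0551), 67)
(294, np.float64(337.01), np.float64(0.0553), 75)
[0.47333914 0.00258014 0.223877  ] [-15.85018673  -5.60513737  21.58929919]
```

View pics/c8.png

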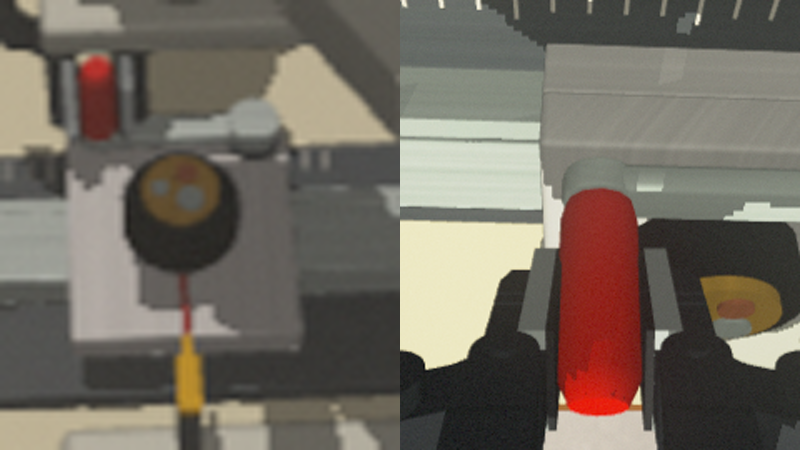

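The scene crop shows the lever home, with the knob at (97,95), and the line ending at the pointer tip at (187,335). The wrist crop shows the bar lying along the rail. Next: check whether the carriage crept while the clamp was biting.

```bash
python3 - <<'E'
from m import *
I={k:cv2.imread(f"pics/s{k}full.png").astype(np.float32).mean(2) for k in(4,5,6,7,8)}
def edge(im,r,c0,c1):
    g=np.abs(np.diff(im[r,c0:c1])); i=g.argmax(); k=slice(max(i-2,0),i+3); return c0+.5+(np.arange(len(g))[k]*g[k]).sum()/g[k].sum()
for k in I:
    print(k,"left",np.round([edge(I[k],r,303,322) for r in range(284,291)],2),"right",np.round([edge(I[k],r,346,366) for r in range(276,291,2)],2))
a=cv2.imread("pics/s8full.png");b=cv2.imread("pics/s6full.png")
for r in(286,288,290): print(r,(a[r,331:343,2].astype(int)-a[r,331:343,1]),(b[r,331:343,2].astype(int)-b[r,331:343,1]))
E
```

```text
4 left [308.87 308.82 308.91 308.89 308.97 308.91 308.86] right [353.94 354.34 354.25 353.85 355.26 355.24 355.09 355.23]
5 left [313.26 313.33 313.37 313.4  313.46 313.46 313.49] right [358.03 363.27 358.87 359.1  359.17 359.35 359.47 359.66]
6 left [312.96 313.03 312.97 313.26 313.35 313.37 313.45] right [358.3  358.17 358.22 359.22 359.09 359.25 359.27 359.68]
7 left [313.53 313.42 313.69 313.73 313.74 313.78 313.77] right [357.55 363.09 358.83 359.17 359.3  359.5  359.68 360.1 ]
8 left [313.5  313.62 313.73 313.73 313.8  313.79 313.84] right [357.36 359.18 358.72 358.93 359.25 359.55 359.62 360.21]
286 [ 4  4  3  5  6 46 54 14  5  7  7  5] [ 4  4  4  3 22 63 44  4  5  6  6  6]
288 [ 7  6  7  7  7 30 70 20  9  7  7  5] [ 6  6  7  7 19 52 35  8  7  7  6  6]
290 [ 6  7  7  7  7 30 73 22  7  7  6  6] [ 7  7  7  8 17 49 52 19  7  7  8  8]
```

The carriage crept about 0.8 mm in +y as the clamp bit. I'll back off just past the bite, bias the position by -0.9 mm and re-lock.

>>> carry_out([
  [[-0.012,0,0],[0,0,0],-1],
  [[-0.025,0,0],[0,0,0],-1],
  [[-0.04,0.002,0],[0,0,0],-1],
  [[-0.055,0.005,0],[0,0,0],-1],
  [[-0.07,0.009,0],[0,0,0],-1],
  [[-0.085,0.013,0],[0,0,0],-1],
  [[-0.095,0.016,0],[0,0,0],-1],
  [[-0.102,0.019,0],[0,0,0],-1],
  [[-0.102,0.019,0],[0,0,0],-1],
  [[-0.102,0.019,0],[0,0,0],-1],
])

```text
clock: 14.5
tool_pos: [0.4439, 0.0092, 0.2239]
tool_rot: [-3.141, 0.615, -3.14]
force: [-0.9, -0.3, 8.4]
opening: 0.0165
gripper_force: 46.3
```

```bash
cat >> m.py <<'E'
def edge(im,r,c0,c1):
    g=np.abs(np.diff(im[r,c0:c1])); i=g.argmax(); k=slice(max(i-2,0),i+3); return c0+.5+(np.arange(len(g))[k]*g[k]).sum()/g[k].sum()
def rep(k):
    s,im,d=snap("scene"); a=im[:,:,::-1].copy(); cv2.imwrite(f"pics/s{k}full.png",a); g=a.astype(np.float32).mean(2)
    L,Y=meas(a);print([(l[0],float(l[2])) for l in L]);print("left",np.round([edge(g,r,303,322) for r in range(284,291)],2),s["tool_pos"],s["force"],s["opening"])
E
python3 -c "
from m import *
rep(9)"
```

```text
[(286, 0.0561), (287, 0.0561), (288, 0.0562), (289, 0.0562), (290, 0.056), (292, 0.058)]
left [313.76 313.7  313.78 313.78 313.76 313.8  313.8 ] [0.44390189 0.00922271 0.22390916] [-0.90085033 -0.3408043   8.4111042 ] 0.01651381480637735
```

>>> carry_out([
  [[-0.003,-0.002,0],[0,0,0],-1],
  [[-0.003,-0.004,0],[0,0,0],-1],
  [[-0.003,-0.006,0],[0,0,0],-1],
  [[-0.003,-0.006,0],[0,0,0],-1],
  [[-0.003,-0.006,0],[0,0,0],-1],
  [[-0.003,-0.006,0],[0,0,0],-1],
  [[-0.003,-0.006,0],[0,0,0],-1],
  [[-0.003,-0.006,0],[0,0,0],-1],
  [[-0.003,-0.006,0],[0,0,0],-1],
  [[-0.003,-0.006,0],[0,0,0],-1],
])

```text
clock: 15.55
tool_pos: [0.4432, 0.0075, 0.2239]
tool_rot: [3.141, 0.615, -3.14]
force: [2.1, 1.6, 6.9]
opening: 0.0166
gripper_force: 46.0
```

```bash
python3 -c "
from m import *
rep(10)"
```

```text
[(286, 0.0544), (287, 0.0542), (288, 0.0542), (289, 0.0541), (290, 0.054), (291, 0.0544)]
left [312.86 312.77 312.88 312.87 312.87 312.8  312.89] [0.44318857 0.0075104  0.2239152 ] [2.06436876 1.58050863 6.85141847] 0.01661670255876289
```

>>> carry_out([
  [[0.018,-0.007,0],[0,0,0],-1],
  [[0.035,-0.013,0],[0,0,0],-1],
  [[0.05,-0.017,0],[0,0,0],-1],
  [[0.065,-0.02,0],[0,0,0],-1],
  [[0.08,-0.022,0],[0,0,0],-1],
  [[0.09,-0.022,0],[0,0,0],-1],
  [[0.1,-0.022,0],[0,0,0],-1],
  [[0.105,-0.022,0],[0,0,0],-1],
  [[0.105,-0.022,0],[0,0,0],-1],
  [[0.105,-0.022,0],[0,0,0],-1],
])

```text
clock: 16.6
tool_pos: [0.4733, 0.0005, 0.2238]
tool_rot: [-3.14, 0.613, -3.141]
force: [-16.6, -3.1, 24.7]
opening: 0.0166
gripper_force: 48.7
```

```bash
python3 -c "
from m import *
rep(11)"
```

```text
[(286, 0.0543), (287, 0.0543), (288, 0.0542), (289, 0.0542), (290, 0.0541), (291, 0.0545)]
left [312.87 312.83 312.9  312.89 312.9  312.87 312.89] [4.73311465e-01 4.54964747e-04 2.23775246e-01] [-16.56251129  -3.07051341  24.73940114] 0.01658655478807277
```

>>> carry_out([
  [[-0.015,0,0],[0,0,0],-1],
  [[-0.04,0.002,0],[0,0,0],-1],
  [[-0.055,0.005,0],[0,0,0],-1],
  [[-0.07,0.009,0],[0,0,0],-1],
  [[-0.085,0.014,0],[0,0,0],-1],
  [[-0.098,0.019,0],[0,0,0],-1],
  [[-0.105,0.023,0],[0,0,0],-1],
  [[-0.105,0.027,0],[0,0,0],-1],
  [[-0.105,0.027,0],[0,0,0],-1],
  [[-0.105,0.027,0],[0,0,0],-1],
])

```text
clock: 17.65
tool_pos: [0.443, 0.0088, 0.2239]
tool_rot: [-3.141, 0.615, -3.14]
force: [-1.5, -1.7, 10.5]
opening: 0.0169
gripper_force: 46.4
```

```bash
python3 -c "
from m import *
rep(12)"
```

```text
[(286, 0.0549), (287, 0.0546), (288, 0.0545), (289, 0.0543), (290, 0.0542), (291, 0.0548)]
left [312.94 312.84 312.87 312.93 312.93 312.99 312.98] [0.44300937 0.00875116 0.22390709] [-1.52443138 -1.70158289 10.48243404] 0.016858895244219005
```

>>> carry_out([
  [[0,0.003,0],[0,0,0],-1],
  [[0,0.006,0],[0,0,0],-1],
  [[0,0.006,0],[0,0,0],-1],
  [[0,0.006,0],[0,0,0],-1],
  [[0,0.003,0],[0,0,0],-1],
  [[0,0,0],[0,0,0],-1],
  [[0,-0.002,0],[0,0,0],-1],
  [[0,-0.002,0],[0,0,0],-1],
  [[0,-0.002,0],[0,0,0],-1],
  [[0,-0.002,0],[0,0,0],-1],
])

```text
clock: 18.7
tool_pos: [0.443, 0.0084, 0.2239]
tool_rot: [3.141, 0.615, -3.14]
force: [-0.0, 2.0, 10.2]
opening: 0.0168
gripper_force: 46.4
```

```bash
python3 -c "
from m import *
rep(13)"
```

```text
[(286, 0.0549), (287, 0.0547), (288, 0.0545), (289, 0.0544), (290, 0.0544), (291, 0.0549)]
left [312.92 312.89 312.87 312.95 312.98 312.96 312.89] [0.44296531 0.0084441  0.22385439] [-0.02868781  1.98700629 10.16661053] 0.01679819383583957
```

>>> carry_out([
  [[0,0.004,0],[0,0,0],-1],
  [[0,0.008,0],[0,0,0],-1],
  [[0,0.01,0],[0,0,0],-1],
  [[0,0.01,0],[0,0,0],-1],
  [[0,0.007,0],[0,0,0],-1],
  [[0,0.004,0],[0,0,0],-1],
  [[0,0.002,0],[0,0,0],-1],
  [[0,0.002,0],[0,0,0],-1],
  [[0,0.002,0],[0,0,0],-1],
  [[0,0.002,0],[0,0,0],-1],
])

```text
clock: 19.75
tool_pos: [0.443, 0.009, 0.2239]
tool_rot: [3.141, 0.615, -3.14]
force: [0.3, 1.4, 9.0]
opening: 0.0173
gripper_force: 46.4
```

```bash
python3 -c "
from m import *
rep(14)"
```

```text
[(286, 0.0554), (287, 0.0555), (288, 0.0554), (289, 0.0556), (290, 0.0558), (291, 0.0558), (292, 0.058)]
left [313.34 313.36 313.44 313.45 313.52 313.47 313.54] [0.4429974  0.00904386 0.22387663] [0.33577508 1.39496007 8.99198536] 0.017309249215805282
```

>>> carry_out([
  [[0.018,-0.008,0],[0,0,0],-1],
  [[0.035,-0.014,0],[0,0,0],-1],
  [[0.05,-0.018,0],[0,0,0],-1],
  [[0.065,-0.021,0],[0,0,0],-1],
  [[0.08,-0.023,0],[0,0,0],-1],
  [[0.09,-0.023,0],[0,0,0],-1],
  [[0.1,-0.023,0],[0,0,0],-1],
  [[0.106,-0.023,0],[0,0,0],-1],
  [[0.106,-0.023,0],[0,0,0],-1],
  [[0.106,-0.023,0],[0,0,0],-1],
])

```text
clock: 20.8
tool_pos: [0.4735, 0.0017, 0.2237]
tool_rot: [-3.14, 0.613, -3.141]
force: [-18.0, -4.7, 27.0]
opening: 0.0165
gripper_force: 48.9
```

```bash
python3 -c "
from m import *
rep(15)"
```

```text
[(286, 0.0554), (287, 0.0555), (288, 0.0555), (289, 0.0559), (290, 0.0559), (292, 0.058)]
left [313.34 313.37 313.44 313.43 313.49 313.58 313.56] [0.47349531 0.00170381 0.22374491] [-18.01261477  -4.66927938  26.99798151] 0.016532763951126888
```

>>> carry_out([
  [[0,0,0],[0,0,0],0.05],
  [[0,0,0],[0,0,0],0.05],
  [[0,0,0],[0,0,0],0.05],
  [[0,0,0],[0,0,0],0.05],
  [[-0.04,0,0.05],[0,0,0],0.05],
  [[-0.1,0,0.12],[0,0,0],0.05],
  [[-0.17,0,0.2],[0,0,0],0.05],
  [[-0.25,0,0.27],[0,0,0],0.05],
  [[-0.33,0,0.32],[0,0,0],0.05],
  [[-0.4,0,0.35],[0,0,0],0.05],
])

```text
clock: 21.85
tool_pos: [0.3534, 0.002, 0.3291]
tool_rot: [-3.141, 0.614, -3.14]
force: [0.5, -0.1, -0.7]
opening: 0.045
gripper_force: 0.0
```

```bash
python3 -c "
from m import *
rep(16)
s,t,_=snap('wrist');a=cv2.imread('pics/s16full.png')
f=lambda i,x,y,w,h,S:cv2.resize(i[y:y+h,x:x+w],None,fx=S,fy=S,interpolation=cv2.INTER_CUBIC)
cv2.imwrite('pics/c16.png',np.hstack([f(a,300,225,80,90,5),f(t[:,:,::-1],200,0,320,360,1.25)]))
r=imaging.landmark_of('wrist','knob');print(r and (r[0],onz('wrist',r[0]['position'],.095,s)))"
```

```text
[(286, 0.0554), (287, 0.0555), (288, 0.0554), (289, 0.0556), (290, 0.0558), (291, 0.0559), (292, 0.058)]
left [313.39 313.34 313.44 313.45 313.44 313.53 313.54] [0.35336972 0.00198571 0.32906666] [ 0.53449493 -0.06787156 -0.69130449] 0.04499488696875666
({'position': [318.0, 272.6], 'conf': 0.86}, array([0.55910361, 0.00187871, 0.095     ]))
```

View pics/c16.png

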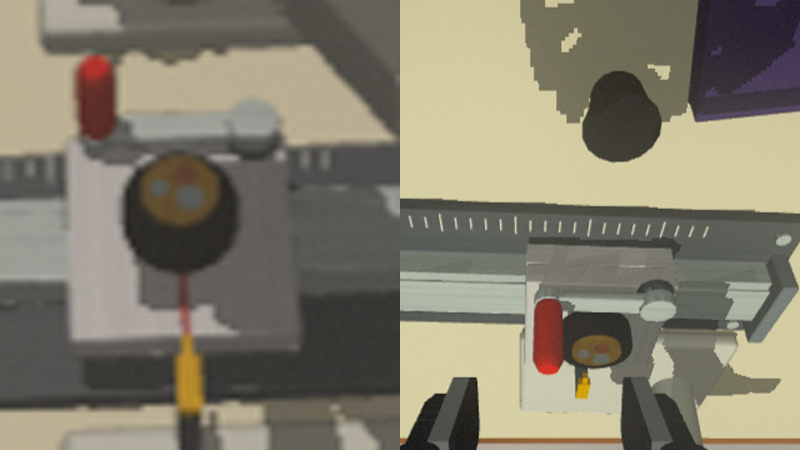

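The lever is home, with the knob at (97,95) and its bar along the rail. The red line meets the pointer tip at (187,335), and the gripper is clear of everything.

```bash
python3 -c "
from plant import robot
print(robot.sign_off())"
```

```text
the job is handed in; nothing more can be done
None
```

I handed the job in with the carriage locked about 0.3 mm from the yellow pointer by camera measurement, after re-locking it twice to correct small offsets. The lever is fully home, the gripper has let go and is clear, and I saw no contact with the microscope or the loose items.

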